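Close the laser enclosure with its tongued cover board

ROBOT

A 6-joint arm with a two-finger parallel gripper is mounted at the origin on the work surface. World frame = base frame: x ahead of the robot, y to its left, z up, the work surface at z = 0. Lengths are in mm, angles in rad, forces in N, time in s.
With the tool pointing down it reaches from about 250 to 800 mm from the base axis. Payload 8.5 kg.
Tool frame: the origin (TCP) lies at the very end of the fingers, on their centre line; the grasp point (between the pads) lies 19 mm behind it; z points along the fingers, y is the line along which they close (so a half turn about z gives the same grasp; the last joint's range is limited). The gripper opens to 85 mm and grips with 20 to 120 N. Pads are 22 mm wide; open, the fingers measure 114 mm over their backs; the gripper's body (76 mm by 85 mm) begins 54 mm behind the grasp point. The pads swing forward as they close: fully open they stand 13 mm farther back than shut.
Start: joints at [1.159, 0.238, -0.013, 1.319, 0, 1.571], TCP at [210.117, 481.071, 231.276] pointing down, gripper open.
Joint ranges: [-2.66, 2.66], [-1.03, 1.9], [-1.14, 1.46], [-1.82, 2.27], [-1.45, 1.34], [-3.14, 3.14]. Speed limits (rad/s): [2.22, 2.22, 2.79, 3.14, 3.14, 3.14].

INTERFACE

Orientations are given as a 3x3 rotation matrix whose columns are the frame's x, y, z axes.
In Python, from station import robot gives the robot as it stands.
- The arm moves only by the shell command python3 jog.py 'ROWS' [OPENING] [FORCE]. ROWS is a JSON list that holds a single list of rows (three levels of brackets), with 1 to 5 rows, each of 6 numbers: dx, dy, dz in mm, then a rotation vector rx, ry, rz in rad; each row is the pose to reach, as a shift and turn from the pose commanded when the command began, along the tool's axes at that moment; what a row does not reach only later rows make up. A row lasts 1/10 s, in which the tool goes at most 50 mm and 0.15 rad, less where a joint would pass 70% of its speed; a pose out of reach is approached as far as the arm can. OPENING is the finger opening in mm, set as the command begins (- or left out keeps the last). The fingers move at their own pace and stop on an object; FORCE is the grip in N (left out, the last holds). Time passes only in rows, so rows that do not move let the fingers close. It prints the time, the measured TCP pose, the force, the opening and the grip force at its end. Input that does not fit is refused with a message, and nothing moves.
- robot.observe(): the state, without advancing time (a new reading comes with each control period).
- robot.read_camera(name): name is "side" or "top" or "wrist"; returns a dict with "image" (384x512x3 uint8, blue, green, red), "K" (3x3 intrinsics, pixels), "rvec" (rotation vector, rad) and "tvec" (3), from world to camera coordinates, as OpenCV has them; the wrist camera has in their place "tool_from_camera" (4x4, takes a point from camera to tool coordinates, whose origin is the TCP and whose axes are the flange's). Camera axes: x right, y down, z forward; pixel columns grow to the right and rows downward; lengths in mm; the calibration is good to about 2 mm. A picture is of the moment at which its call begins: read the wrist's pose just before it. There is no depth.
- robot.job_done(): hands the job in; it is judged then, once.
The state is a dict: "clock": time; "q": joint angles; "joint_velocities": joint speeds; "tau": joint torques, N m; "tcp_pos": TCP position; "tcp_rot": TCP orientation; "force": force on the tool from outside, world axes, zero at the start; "torque": the same for the moment, N m; "width": finger opening in mm; "gripper_force": force on a finger pad.
Only numpy, scipy, OpenCV 4.12 (cv2) and the standard library are available. Lean on these libraries where they do the work, as an engineer would, in place of code of your own. Each camera call takes 0.05 s, during which the arm holds its last target. There are 200 camera calls.

TASK

Close the open bay of the laser enclosure with the white cover board: pick the board up by its black rib, angle its yellow tongue into the groove under the metal lip until it is fully home, then lower the board flat and press it down past the orange spring roller so that it lies locked, and let go. Work gently, feeling for contact rather than forcing the board against the enclosure, and leave the lens post, the wash bottle and the screwdriver where they are.

Things in the scene. Friction and masses are not known exactly. Their poses are not given: they have to be found in the camera images.
- board: white cover board, flat on the table, 150 (x) x 140 (y) x 10 mm, 0.24 to 0.44 kg. Origin: centre of the underside of the 150 x 140 part. A yellow tongue sticks out of its -x edge; a black rib stands on top in the middle, across it, to hold it by
- tongue_tip (a point): middle of the tongue's front edge, at board (-99, 0, 4.5) mm, axes as the board's. The tongue is 24 mm long, 130 mm wide, 5 mm thick (2 to 7 mm above the board's underside); the board measures 174 mm over it
- rib_grip (a point): point in the rib to grip, at board (0, 0, 32) mm, axes as the board's. The rib is 14 mm thick along x, 70 mm long along y, and reaches from 10 to 42 mm above the board's underside; close the fingers on it along the board's x
- enclosure: grey laser enclosure fixed to the table, 272 x 190 x 82 mm, open bay on top. Origin: centre of its underside; +x away from the robot (some yaw), z up. Its whole top frame (groove, lip, ledges, walls, sill, roller) is clamped in slots up to 10 mm from its nominal place along the enclosure's x, either way; this offset is not reported: feel for it
- groove_nominal (a point): middle of the rigid back of the groove, where the tongue tip ends, at enclosure (-82, 0, 74.5) mm for the frame's nominal place (add its offset in x); axes as the enclosure's. It is the far face of a deck on the robot's side (x -142 to -82, top z 82). The groove is open down to z 58: the tongue can dip in at a slant. Over 15 N on it while slanted is forcing
- roller_nominal (a point): axis of the orange roller in the middle of the sill, at enclosure (95.5, 0, 85) mm, nominal; axes as the enclosure's. Radius 7 mm, 36 mm long along y, turns freely, top at z 92; it reaches 3.5 mm over the edge of a board that is fully home
- catch (a joint): how far (m) the sprung roller is pushed back from the robot: 0 out, up to about 0.0035 while the board's far edge passes, about 0.0015 when locked. Spring 3.9 N at 0 plus 0.6 N per mm: the edge passes with about 8 N pressed down near it, not by the board's weight alone. All contacts of board and enclosure add up to some 18 N when locked; over 40 N, or over 22 N before it is flat, is forcing it
- lens_post: lens on a steel post with a round foot of radius 25 mm, 107 mm high; origin under its foot. Leave alone
- wash_bottle: small closed bottle, radius 25 mm, 110 mm high; origin under its foot. Leave alone
- driver: screwdriver, 160 mm long, lying on the table. Leave alone
- lip_nominal (a point): lower front edge of the metal lip that continues the deck over the groove, at enclosure (-62, 0, 78.5) mm, nominal; lip top z 82; axes as the enclosure's
- seat_nominal (a point): where the locked board's origin lies, at enclosure (17, 0, 70) mm, nominal, with the board flat, yaw as the enclosure's, tongue against the groove's back. Rubber ledges (top z 70) carry it: along both sides, |y| 62 to 75 mm from x = -31 on, and at the far end from x = 82 on. Side walls: inner faces at |y| = 75 mm, top z 80
- sill_nominal (a point): top inner edge of the rigid far sill, at enclosure (94, 0, 80) mm, nominal; axes as the enclosure's. If the tongue is 2 mm or more short of fully home, the board's far edge jams on the roller or lands on the sill

How it is judged (in metres and radians):
On the way, in this order (a step that is already met when the one before it is completed fails the run):
1. the board is held at a slant (over 5 degrees) with its tongue inside the groove under the lip (angle between board's own z axis and vertical above 0.09 rad and x of tongue_tip in the frame of enclosure between -0.095 and -0.0705 m and z of tongue_tip in the frame of enclosure between 0.056 and 0.0785 m), for 0.1 s.
2. the board lies flat in the frame, past the roller (angle between board's own z axis and vertical below 0.03 rad and z of board in the frame of enclosure between 0.066 and 0.0735 m), for 0.2 s.
At the end, for the whole second after the job is handed in: The board lies locked in the enclosure's frame: flat within 1.7 degrees, its underside 66 to 73.5 mm above the table (70 when seated), its origin 5 to 30 mm along the enclosure's x and within 8 mm of its middle in y, in line within 5 degrees, released and at rest (all of step 2 and x of board in the frame of enclosure between 0.005 and 0.03 m and y of board in the frame of enclosure between -0.008 and 0.008 m and angle between the x axis of board and the x axis of enclosure, either way round below 0.09 rad and linear speed of board below 0.01 m/s and angular speed of board below 0.05 rad/s); the robot touches nothing.
It fails at once if the board and the enclosure press on each other with more than 40 N (all contacts added, the roller's included) (contact force between board and enclosure above 40 N).
It fails at once if while the board is still slanted (over 8 degrees), it and the enclosure press on each other with more than 15 N (angle between board's own z axis and vertical above 0.14 rad and contact force between board and enclosure above 15 N).
It fails at once if while the board is not yet flat (over 2.3 degrees), it and the enclosure press on each other with more than 22 N (angle between board's own z axis and vertical above 0.04 rad and contact force between board and enclosure above 22 N).
It fails at once if the robot itself presses on the enclosure with more than 15 N (contact force between any of the fingers, the arm and enclosure above 15 N).
It fails at once if the lens post, the wash bottle or the screwdriver is moved by more than 20 mm (distance of any of lens_post, wash_bottle, driver from where it was at the start of the episode above 0.02 m).
It also fails if it takes over 48 s, if anything falls off the work surface, if the arm or the gripper's body presses on something with over 40 N, if the wrist force passes 120 N, or if a joint passes its speed limit or range.

## Working session

There is one attempt and no reset: what is moved stays moved. The work goes in short steps, Python scripts to look and compute and a shell command to move; the robot and the scene stay as the last step left them, time stands still between calls to the robot, and variables do not carry over. Pictures are saved under pics/ and viewed, at most 10 in all, crops included, and the job is handed in when it is done.

```bash
ls; mkdir -p pics
python3 - <<'E'
from station import robot
import cv2
s=robot.observe(); print(s)
for n in("top","side"):
    c=robot.read_camera(n); cv2.imwrite(f"pics/{n}0.png",c["image"]); print(n,c["K"],c["rvec"],c["tvec"])
E
```

```text
jog.py
pics
station.py
{'clock': 0.0, 'q': array([ 1.15900423e+00,  2.38786937e-01, -1.42541279e-02,  1.31919849e+00,
        2.79345928e-05,  1.57078025e+00]), 'joint_velocities': array([-1.43587055e-03, -6.11484937e-05, -2.17085749e-04,  3.35664719e-04,
       -4.32998986e-04, -1.66558868e-03]), 'tau': array([ 9.97757634e-04, -5.38780797e+01,  3.46437263e+01,  1.85057195e-02,
        5.90505965e-05, -1.30437860e-05]), 'tcp_pos': array([209.95847886, 480.73575709, 230.67444492]), 'tcp_rot': array([[-9.16411423e-01,  4.00237105e-01, -6.03253905e-04],
       [ 4.00237559e-01,  9.16410485e-01, -1.31139874e-03],
       [ 2.79577669e-05, -1.44322566e-03, -9.99998958e-01]]), 'force': array([-0.71547249, -0.43094864,  0.67030319]), 'torque': array([0.0166034 , 0.02116064, 0.01140098]), 'gripper_force': 0.0, 'width': 84.90156318289421}
top [[350.25490231   0.         251.04602384]
 [  0.         350.25490231 186.83132326]
 [  0.           0.           1.        ]] [ 2.17189394 -2.10835541  0.22114227] [-29.24850923 596.64931749 996.4574693 ]
side [[446.50444382   0.         255.36507932]
 [  0.         446.50444382 191.0465236 ]
 [  0.           0.           1.        ]] [ 2.39013447 -0.26560965  0.07686766] [-572.00809429  162.08183367 1465.92917895]
```

View pics/top0.png

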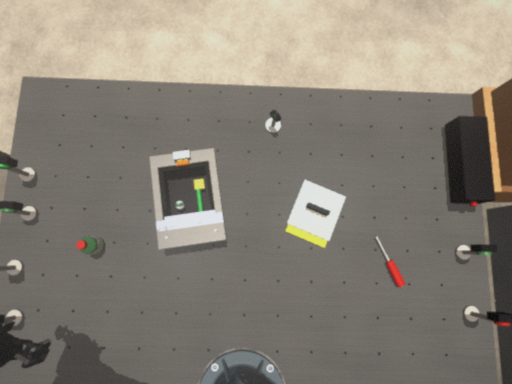

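View pics/side0.png

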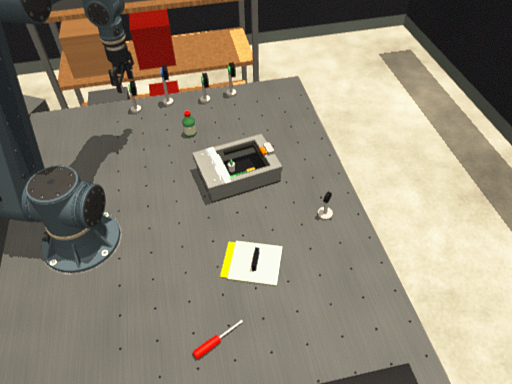

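The top view shows the enclosure around (187,200), with its lip at (190,220) and the orange roller at (182,160). The board is at (316,212) with its tongue toward (307,235), and the bottle is at (88,245), the post at (273,124) and the driver at (390,262). The side view agrees. Next I measure.

```bash
cat > h.py <<'E'
import cv2, numpy as np
from station import robot
def cam(n):
    s=robot.observe(); c=robot.read_camera(n)
    if n=="wrist":
        T=np.array(c["tool_from_camera"]); R=s["tcp_rot"]@T[:3,:3]; o=s["tcp_rot"]@T[:3,3]+s["tcp_pos"]
    else:
        Rc=cv2.Rodrigues(np.array(c["rvec"]))[0]; R=Rc.T; o=-Rc.T@np.array(c["tvec"]).ravel()
    return c["image"],np.array(c["K"]),R,o
def ray(uv,K,R,o,z):
    uv=np.atleast_2d(np.array(uv,float)); d=np.c_[uv,np.ones(len(uv))]@np.linalg.inv(K).T@R.T
    return o+d*((z-o[2])/d[:,2])[:,None]
def proj(P,K,R,o):
    p=(np.atleast_2d(P)-o)@R@K.T; return p[:,:2]/p[:,2:]
def big(m):
    cs,_=cv2.findContours(m.astype(np.uint8),cv2.RETR_EXTERNAL,cv2.CHAIN_APPROX_NONE); return max(cs,key=cv2.contourArea)[:,0].astype(np.float32)
E
python3 - <<'E'
from h import *
im,K,R,o=cam("top")
hsv=cv2.cvtColor(im,cv2.COLOR_BGR2HSV); H,S,V=cv2.split(hsv)
sub=np.zeros(V.shape,bool); sub[170:255,275:355]=1
Y=(S>120)&(H>20)&(H<40)&sub; W=(S<60)&(V>150)&sub
for n,m,z in(("white",W,10),("yellow",Y,7),("both",W|Y,9)):
    P=ray(big(m),K,R,o,z)[:,:2].astype(np.float32); r=cv2.minAreaRect(P); print(n,r)
    print(P.mean(0))
sub[:]=0;sub[140:260,140:235]=1
O=(S>150)&(H>3)&(H<18)&sub
P=ray(np.argwhere(O)[:,::-1],K,R,o,90); print("orange",O.sum(),P.mean(0))
rg=((V>100)&sub).astype(np.uint8)
P=ray(big(rg),K,R,o,82)[:,:2].astype(np.float32); print("encl",cv2.minAreaRect(P))
print(im[165:172:2,158],im[235:245:4,180],im[220,190])
big_=cv2.resize(np.hstack([im[140:260,140:235],im[165:260,275:370].copy() if 0 else im[150:270,275:370]]),None,fx=4,fy=4,interpolation=2)
cv2.imwrite("pics/crop.png",big_)
E
```

```text
white ((541.1492309570312, -217.44041442871094), (143.8074493408203, 151.57391357421875), 68.42097473144531)
[ 540.3936  -217.13599]
yellow ((457.995849609375, -184.93679809570312), (130.32411193847656, 22.287704467773438), 68.79666137695312)
[ 457.84158 -185.47136]
both ((529.6146850585938, -213.1092987060547), (143.94320678710938, 176.67645263671875), 68.67564392089844)
[ 529.2532  -212.17929]
orange 52 [654.96291536 191.28988541  90.        ]
encl ((553.639404296875, 176.51052856445312), (347.86083984375, 277.83282470703125), 2.0405499935150146)
[[170 182 189]
 [127 136 140]
 [ 85  91  92]
 [100 108 111]] [[173 185 190]
 [173 185 191]
 [174 183 190]] [234 228 224]
```

View pics/crop.png

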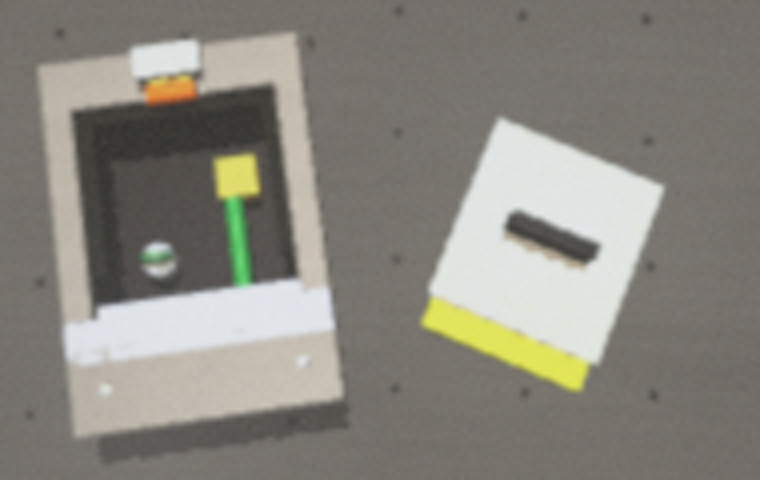

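Run:
```python
from h import *
np.set_printoptions(precision=2,suppress=True)
im,K,R,o=cam("top")
c=np.array([[38,66],[297,33],[343,398],[75,437]])/4+140
P=ray(c,K,R,o,82);print(P)
print("mid",P.mean(0), [np.degrees(np.arctan2(*(a-b)[[1,0]])) for a,b in((P[0],P[3]),(P[1],P[2]))])
print("bottle foot", ray([[92,250],[276,127],[390,262]],K,R,o,0))
c=robot.read_camera("wrist"); print(c["tool_from_camera"],c["K"]);
```

```text
[[672.92 289.74  82.  ]
 [704.81 101.44  82.  ]
 [438.25  56.76  82.  ]
 [406.   243.14  82.  ]]
mid [555.49 172.77  82.  ] [np.float64(9.90447341763492), np.float64(9.514735292539621)]
bottle foot [[ 398.01  461.3     0.  ]
 [ 807.81  -88.91    0.  ]
 [ 386.21 -446.16    0.  ]]
[[  -0.     -0.96   -0.27   69.12]
 [   1.     -0.      0.     -0.47]
 [  -0.     -0.27    0.96 -142.69]
 [   0.      0.      0.      1.  ]] [[320.36   0.   253.08]
 [  0.   320.36 188.34]
 [  0.     0.     1.  ]]
```

```bash
cat >> h.py <<'E'
from scipy.spatial.transform import Rotation as Ro
def delta(p,Rt):
    s=robot.observe(); A=s["tcp_rot"]
    print("delta",np.round(A.T@(np.array(p)-s["tcp_pos"]),1),np.round(Ro.from_matrix(A.T@Rt).as_rotvec(),4))
def down(yaw,pitch=0):  # tool y along yaw; pitch>0: far edge of board up
    y=np.radians(yaw); B=Ro.from_euler("z",y)*Ro.from_euler("y",-pitch)
    B=B.as_matrix(); return np.c_[B[:,1],B[:,0],-B[:,2]],B
E
python3 jog.py '[[[-42,-12,-6,0,0,0.15],[-84,-24,-12,0,0,0.3],[-126,-36,-18,0,0,0.45],[-168,-48,-24,0,0,0.6],[-210,-60,-30,0,0,0.75]]]'
python3 -c "
from h import *
delta([550,201,290],down(9.7)[0])"
```

```text
clock: 0.75
tcp_pos: [379.6, 340.8, 261.6]
tcp_rot: [[-0.392, 0.92, 0.0], [0.92, 0.392, 0.0], [0.0, 0.0, -1.0]]
force: [0.6, 0.6, -0.1]
width: 85.3
gripper_force: 0.0
delta [-195.4  101.9  -28.4] [ 2.000e-04 -0.000e+00  2.338e-01]
```

```bash
python3 jog.py '[[[-39,20,-6,0,0,0.12],[-78,41,-12,0,0,0.234],[-117,61,-18,0,0,0.234],[-156,82,-28,0,0,0.234],[-195,102,-28,0,0,0.234]]]'
python3 jog.py '[[[0,0,0,0,0,0],[0,0,0,0,0,0]]]'
python3 - <<'E'
from h import *
im,K,R,o=cam("wrist"); cv2.imwrite("pics/w1.png",im); np.savez("w1.npz",im=im,K=K,R=R,o=o); print(robot.observe()["tcp_pos"],robot.observe()["clock"])
E
```

```text
clock: 1.25
tcp_pos: [551.3, 202.4, 290.5]
tcp_rot: [[-0.174, 0.985, 0.002], [0.985, 0.174, 0.001], [0.0, 0.002, -1.0]]
force: [1.2, 0.6, 0.1]
width: 85.7
gripper_force: 0.0
clock: 1.45
tcp_pos: [550.1, 202.9, 288.6]
tcp_rot: [[-0.172, 0.985, -0.001], [0.985, 0.172, -0.0], [-0.0, -0.001, -1.0]]
force: [0.3, -0.5, -0.5]
width: 85.2
gripper_force: 0.0
[549.42586901 203.56776183 288.87775986] 1.5
```

View pics/w1.png

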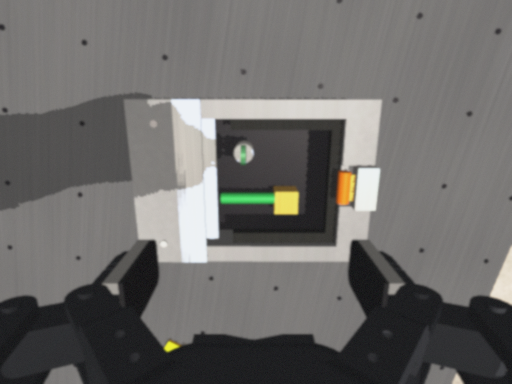

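The wrist view shows the deck's outer edge at u≈125–138, the lip's front edge at u≈218, the roller at (345,188), the side edges at v≈99 and 262, and the inner walls at v≈120 and 245. I'll find the edges to sub-pixel accuracy.

```bash
cat > m.py <<'E'
from h import *
np.set_printoptions(precision=2,suppress=True)
d=np.load("w1.npz"); im,K,R,o=[d[k] for k in("im","K","R","o")]
g=cv2.GaussianBlur(cv2.cvtColor(im,cv2.COLOR_BGR2GRAY).astype(np.float32),(0,0),1)
gx=cv2.Sobel(g,cv2.CV_32F,1,0); gy=cv2.Sobel(g,cv2.CV_32F,0,1)
def edge(name,G,rng,win,sgn,vert,z):
    pts=[]
    for t in rng:
        s=sgn*(G[t,win[0]:win[1]] if vert else G[win[0]:win[1],t]); i=int(s.argmax())
        if 0<i<len(s)-1:
            den=s[i-1]-2*s[i]+s[i+1]; k=i+(s[i-1]-s[i+1])/(2*den)+win[0]
            pts.append((k,t) if vert else (t,k))
    pts=np.array(pts); W=ray(pts,K,R,o,z)[:,:2].astype(np.float32)
    vx,vy,x,y=cv2.fitLine(W,cv2.DIST_HUBER,0,.5,.01).ravel()
    r=(W-[x,y])@[-vy,vx]; a=np.degrees(np.arctan2(vy,vx)); print(name,a,"pt",x,y,"mad",np.median(abs(r)),"px",np.median(pts,0)); return a,np.array([x,y])
E=dict(lip=edge("lip",gx,range(130,228),(210,228),-1,1,82),
 sillin=edge("sillin",gx,list(range(125,160))+list(range(215,240)),(332,350),1,1,80),
 L=edge("L out",gy,range(215,370),(90,108),1,0,80),
 Rr=edge("R out",gy,range(210,340),(253,270),-1,0,80),
 Li=edge("L in",gy,range(225,335),(112,128),-1,0,80),
 Ri=edge("R in",gy,range(225,335),(236,254),1,0,80))
hsv=cv2.cvtColor(im,cv2.COLOR_BGR2HSV); H,S,V=cv2.split(hsv)
O=(S>150)&(H>3)&(H<22)&(V>120); O[:,:330]=0; c=big(O); print("roller px",c.min(0),c.max(0)); print(ray([c.min(0),c.max(0)],K,R,o,89))
yaw=np.radians(np.mean([E[k][0] for k in("L","Rr")])); ex=np.array([np.cos(yaw),np.sin(yaw)]); ey=np.array([-ex[1],ex[0]])
print("yaw",np.degrees(yaw)); 
for k in E: print(k,"s",E[k][1]@ex,"t",E[k][1]@ey)
print("roller s,t",ray([(c.min(0)+c.max(0))/2],K,R,o,89)[0,:2]@np.c_[ex,ey])
E
python3 m.py
```

```text
lip -79.99914 pt 512.8812 174.16388 mad 0.09314799 px [216.89 178.5 ]
sillin -80.12518 pt 646.90576 218.92303 mad 0.053255558 px [342.48 154.5 ]
L out 9.801871 pt 571.7901 274.9614 mad 0.031187685 px [292.    99.15]
R out 9.785132 pt 595.0372 86.10019 mad 0.06997185 px [274.5  261.23]
L in 9.902619 pt 571.40704 254.22531 mad 0.0069220713 px [279.5  118.83]
R in 9.854198 pt 605.7079 108.75053 mad 0.050511964 px [279.5  245.81]
roller px [336. 171.] [351. 204.]
[[640.07 210.1   89.  ]
 [665.86 176.02  89.  ]]
yaw 9.793501
lip s 535.032 t 84.38589
sillin s 674.7168 t 105.6955
L s 610.22784 t 173.69424
Rr s 601.0112 t -16.36901
Li s 606.3232 t 153.3255
Ri s 615.3793 t 4.1361847
roller s,t [676.14  79.45]
```

```bash
cat > m2.py <<'E'
from m import *
for v in(140,165,200,230): print(v,[int(x) for x in g[v,120:225:3]])
edge("deck",gx,list(range(105,120))+list(range(215,255)),(118,146),1,1,82)
edge("plate near",gx,range(235,258),(168,190),1,1,82)
edge("plate far on rim",gx,range(245,258),(198,215),-1,1,82)
edge("sill out",gx,list(range(110,155))+list(range(225,250)),(355,390),-1,1,80)
E
python3 m2.py|grep -v "s,t"|tail -8
python3 - <<'E'
import cv2
im=cv2.imread("pics/w1.png")[90:270,115:235]; cv2.imwrite("pics/z.png",cv2.resize(im,None,fx=3.3,fy=3.3,interpolation=cv2.INTER_CUBIC))
E
```

```text
140 [80, 81, 89, 120, 126, 126, 125, 125, 125, 125, 126, 126, 125, 126, 126, 125, 126, 129, 171, 194, 199, 201, 199, 198, 199, 197, 194, 185, 196, 201, 202, 194, 98, 41, 45]
165 [81, 81, 81, 92, 123, 126, 126, 127, 128, 126, 126, 126, 126, 127, 127, 126, 125, 126, 142, 183, 189, 197, 199, 196, 196, 197, 194, 187, 187, 200, 205, 206, 131, 62, 60]
200 [124, 122, 121, 121, 130, 180, 195, 194, 194, 195, 196, 195, 193, 192, 192, 192, 192, 191, 190, 208, 230, 235, 238, 239, 240, 240, 240, 239, 233, 239, 240, 239, 213, 108, 151]
230 [123, 121, 121, 121, 123, 128, 180, 196, 196, 194, 194, 196, 195, 193, 192, 193, 194, 193, 192, 194, 227, 239, 240, 240, 240, 240, 240, 240, 236, 236, 240, 240, 231, 122, 62]
deck -80.08551 pt 418.71014 155.8527 mad 0.03819931 px [135.43 226.  ]
plate near -79.14941 pt 481.3426 86.78762 mad 0.08104888 px [180.09 246.  ]
plate far on rim -81.94692 pt 512.6658 85.64942 mad 0.046744704 px [206.22 251.  ]
sill out -80.12849 pt 685.8018 209.89163 mad 0.03442087 px [377.41 142.  ]
```

View pics/z.png

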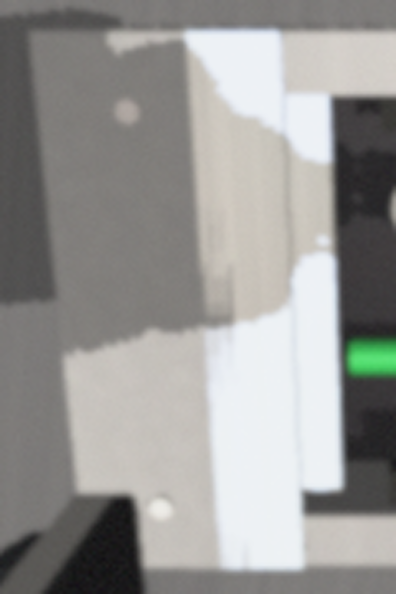

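```bash
cat > m3.py <<'E'
from m import *
print("----")
P=lambda s,t,z: np.r_[s*ex+t*ey,z]
for z in(82,70,58,45,30): print(z,proj([P(533,3.7,z),P(533,153.7,z)],K,R,o).ravel(), "edge s", ray([[217,178]],K,R,o,z)[0,:2]@ex)
pts=[(198+g[v,198:210].argmin(),v) for v in range(190,236)]+[(198+g[v,198:210].argmin(),v) for v in range(124,136)]
print(np.array(pts)[::6].tolist())
W=ray(pts,K,R,o,82)[:,:2]; print("line s",np.median(W@ex),(W@ex)[::6])
E
python3 m3.py|sed '1,/----/d'
```

```text
82 [217.1  246.7  213.07 118.45] edge s 535.3160142237559
70 [218.17 242.34 214.39 117.77] edge s 533.9085171087456
58 [219.18 238.22 215.63 117.14] edge s 532.5010199937353
45 [220.21 234.03 216.89 116.5 ] edge s 530.976231452474
30 [221.32 229.48 218.25 115.81] edge s 529.2168600587112
[[204, 190], [204, 196], [204, 202], [205, 208], [205, 214], [205, 220], [205, 226], [206, 232], [200, 126], [200, 132]]
line s 519.8457789551514 [520.15 519.87 519.58 520.45 520.16 519.87 519.58 520.46 518.7  518.43]
```

```bash
python3 -c "
from h import *
delta([554,-185,230],down(-21.4)[0])"
```

```text
delta [-383.5  -62.8   58.9] [-1.100e-03  3.000e-04  5.477e-01]
```

```bash
python3 jog.py '[[[-48,-8,0,0,0,0.1],[-96,-16,0,0,0,0.2],[-144,-24,0,0,0,0.3],[-192,-32,15,0,0,0.4],[-240,-40,30,0,0,0.5]]]' >/dev/null
python3 jog.py '[[[0,0,0,0,0,0]]]'
python3 -c "
from h import *
delta([554,-185,230],down(-21.4)[0])"
```

```text
clock: 2.1
tcp_pos: [550.4, -41.2, 258.3]
tcp_rot: [[0.326, 0.946, -0.003], [0.946, -0.326, -0.001], [-0.002, -0.002, -1.0]]
force: [0.2, 0.6, 0.2]
width: 85.1
gripper_force: 0.0
delta [-134.7   50.3   28.5] [-0.0021  0.0019  0.0419]
```

```bash
python3 jog.py '[[[-45,17,10,0,0,0.04],[-90,34,20,0,0,0.04],[-135,50,28,0,0,0.04],[-135,50,28,0,0,0.04],[-135,50,28,0,0,0.04]]]'|head -2
cat > b.py <<'E'
from h import *
im,K,R,o=cam("wrist"); cv2.imwrite("pics/w2.png",im)
H,S,V=cv2.split(cv2.cvtColor(im,cv2.COLOR_BGR2HSV))
Y=(S>110)&(H>20)&(H<40)&(V>80); W=(S<60)&(V>190)
for n,m,z in(("white",W,10),("yellow",Y,7)):
    P=ray(big(m),K,R,o,z)[:,:2].astype(np.float32); print(n,cv2.minAreaRect(P))
# rib top
c=big(W); mask=np.zeros(V.shape,np.uint8); cv2.fillPoly(mask,[cv2.convexHull(c.astype(np.int32))],1)
mask=cv2.erode(mask,np.ones((9,9)))
B=(V<70)&(mask>0); P=ray(big(B),K,R,o,42)[:,:2].astype(np.float32); print("rib",cv2.minAreaRect(P))
s=robot.observe();print(s["tcp_pos"],s["clock"])
E
python3 b.py
```

```text
clock: 2.6
tcp_pos: [556.1, -181.1, 231.8]
white ((537.3593139648438, -216.1970672607422), (139.6597900390625, 150.10194396972656), 68.95068359375)
yellow ((455.3256530761719, -183.86231994628906), (130.59298706054688, 23.856037139892578), 68.62417602539062)
rib ((538.5791015625, -213.12091064453125), (70.692138671875, 10.773748397827148), 68.64584350585938)
[ 556.3022521  -180.33096143  232.13201351] 2.65
```

View pics/w2.png

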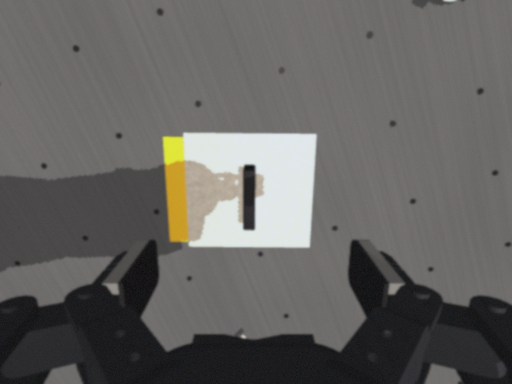

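The wrist view shows the board at (250,190), its tongue on the left at u≈176, the rib at (249,197), and both fingers clear. Next I descend.

```bash
python3 -c "
from h import *
delta([537.7,-215.5,60],down(-21.3)[0])"
```

```text
delta [-39.6  -4.8 172.1] [-0.0002 -0.0004  0.008 ]
```

```bash
python3 jog.py '[[[-20,-3,40,0,0,0.008],[-40,-5,80,0,0,0.008],[-40,-5,120,0,0,0.008],[-40,-5,160,0,0,0.008],[-40,-5,172,0,0,0.008]]]' 50|head -2
python3 jog.py '[[[0,0,0,0,0,0],[0,0,0,0,0,0]]]'
python3 -c "
from h import *
delta([537.7,-215.5,15],down(-21.3)[0])"
```

```text
clock: 3.15
tcp_pos: [535.6, -214.5, 56.9]
clock: 3.35
tcp_pos: [538.7, -216.7, 61.7]
tcp_rot: [[0.363, 0.932, 0.002], [0.932, -0.363, -0.001], [-0.0, 0.002, -1.0]]
force: [1.5, 1.6, 0.1]
width: 50.3
gripper_force: 0.0
delta [ 0.8 -1.5 46.7] [0.0022 0.     0.0004]
```

```bash
python3 jog.py '[[[0,-1,20,0,0,0],[0,-1,35,0,0,0],[0,-1,42,0,0,0],[0,-1,46,0,0,0],[0,-1,46,0,0,0]]]' |head -4
python3 jog.py '[[[0,0,0,0,0,0],[0,0,0,0,0,0],[0,0,0,0,0,0],[0,0,0,0,0,0],[0,0,0,0,0,0]]]' 0 60
python3 jog.py '[[[0,0,0,0,0,0],[0,0,0,0,0,0],[0,0,0,0,0,0]]]' 0 60
```

```text
clock: 3.85
tcp_pos: [537.0, -217.1, 14.7]
tcp_rot: [[0.364, 0.931, 0.001], [0.931, -0.364, -0.001], [-0.0, 0.001, -1.0]]
force: [0.9, -0.4, -0.0]
clock: 4.35
tcp_pos: [537.0, -217.2, 14.7]
tcp_rot: [[0.364, 0.931, 0.001], [0.931, -0.364, -0.001], [-0.0, 0.001, -1.0]]
force: [-0.7, -0.1, 6.4]
width: 12.7
gripper_force: 59.9
clock: 4.65
tcp_pos: [537.0, -217.2, 14.7]
tcp_rot: [[0.364, 0.931, 0.001], [0.931, -0.364, -0.001], [-0.0, 0.001, -1.0]]
force: [0.6, -0.2, 6.7]
width: 12.9
gripper_force: 59.9
```

```bash
python3 jog.py '[[[0,0,-15,0,0,0],[0,0,-50,0,0,0],[0,0,-90,0,0,0],[0,0,-130,0,0,0],[0,0,-160,0,0,0]]]' |head -2
python3 jog.py '[[[0,0,0,0,0,0],[0,0,0,0,0,0]]]'
python3 - <<'E'
from h import *
np.set_printoptions(precision=2,suppress=True)
s=robot.observe(); im,K,R,o=cam("wrist"); cv2.imwrite("pics/w3.png",im)
H,S,V=cv2.split(cv2.cvtColor(im,cv2.COLOR_BGR2HSV))
Y=(S>110)&(H>20)&(H<40)&(V>80); W=(S<60)&(V>190)
# board surface in tool frame: TCP z=-? tcp about 13-15mm above underside
A=s["tcp_rot"]; 
for n,m,h in(("yellow",Y,-8),("white",W,-5)):
    P=(ray(big(m),K,R,o,s["tcp_pos"][2]+h)-s["tcp_pos"])@A
    print(n,cv2.minAreaRect(P[:,:2].astype(np.float32)),P.min(0),P.max(0))
E
```

```text
clock: 5.15
tcp_pos: [536.4, -217.0, 176.0]
clock: 5.35
tcp_pos: [536.3, -216.9, 173.5]
tcp_rot: [[0.364, 0.931, -0.0], [0.931, -0.364, -0.0], [-0.0, -0.0, -1.0]]
force: [-0.3, -1.0, -4.7]
width: 13.1
gripper_force: 59.3
yellow ((10.573150634765625, -88.60601043701172), (110.45693969726562, 22.83687973022461), 0.0033317781053483486) [ -44.65 -100.02    8.  ] [ 65.8  -77.18   8.02]
white ((55.572471618652344, 20.873796463012695), (29.119449615478516, 77.0524673461914), 0.0015211013378575444) [ 41.01 -17.65   4.99] [70.13 59.4   5.  ]
```

View pics/w3.png

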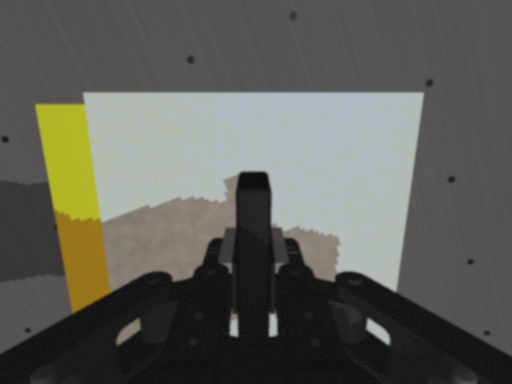

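The wrist view shows the board square in the fingers: tongue on the left at u≈40–100, board edge at v≈93, rib at (253,200). Now I compute the approach.

```bash
cat >> h.py <<'E'
YAW=9.83; S0=581.; T0=78.7
def tip(xf,z,pitch,yf=-0.5):
    """delta to the pose with the tongue tip at frame xf, height z, slant pitch"""
    Rt,B=down(YAW,pitch); e=Ro.from_euler("z",YAW,degrees=True).as_matrix()
    p=e@np.array([S0+xf,T0+yf,z]); delta(p+B@np.array([99,0,14.7-4.5]),Rt)
def where():
    s=robot.observe(); A=s["tcp_rot"]; B=np.c_[A[:,1],A[:,0],-A[:,2]]; e=Ro.from_euler("z",YAW,degrees=True).as_matrix()
    p=s["tcp_pos"]-B@np.array([99,0,14.7-4.5]); f=e.T@p-[S0,T0,0]
    print("tip",np.round(f,1),"pitch",round(float(np.arcsin(B[2,0])),3),"yawerr",round(float(np.degrees(np.arctan2(B[1,0],B[0,0]))-YAW),2),"F",np.round(e.T@s["force"],1),"T",np.round(e.T@s["torque"],2),"grip",round(s["gripper_force"]),"t",s["clock"])
E
python3 -c "
from h import *
where(); tip(-48,130,.22)"
```

```text
tip [-174.9 -332.3  162.4] pitch -0.002 yawerr -31.21 F [-0.5  0.8 -4.5] T [-0.02  0.01  0.03] grip 59 t 5.4
delta [398.5 -81.7  11. ] [-0.2167  0.0594 -0.5425]
```

```bash
python3 jog.py '[[[30,-6,0,-0.02,0.006,-0.05],[70,-14,0,-0.05,0.015,-0.15],[115,-24,0,-0.1,0.03,-0.26],[160,-33,0,-0.14,0.04,-0.36],[205,-42,0,-0.18,0.05,-0.46]]]' |head -2
python3 -c "
from h import *
where(); tip(-48,130,.22)"
```

```text
clock: 5.9
tcp_pos: [570.5, -9.0, 171.5]
tip [-115.6 -177.2  143.5] pitch 0.183 yawerr -4.59 F [ 0.4 -0.1 -3.9] T [-0.04  0.28 -0.  ] grip 59 t 5.9
delta [189.1  49.1  20.6] [-0.037   0.0083 -0.0787]
```

```bash
python3 jog.py '[[[40,10,0,-0.01,0.002,-0.03],[85,20,0,-0.03,0.006,-0.06],[130,32,5,-0.037,0.008,-0.079],[170,43,12,-0.037,0.008,-0.079],[189,49,20,-0.037,0.008,-0.079]]]' |head -2
python3 jog.py '[[[0,0,0,0,0,0],[0,0,0,0,0,0],[0,0,0,0,0,0]]]' |head -1
python3 - <<'E'
from h import *
where(); tip(-52,100,.22)
for n in("top","side"):
    im,K,R,o=cam(n); a=im[110:270,110:260] if n=="top" else im[80:230,150:310]
    cv2.imwrite(f"pics/{n}4.png",cv2.resize(a,(480,480),interpolation=2))
a=np.hstack([cv2.imread("pics/top4.png"),cv2.imread("pics/side4.png")]); cv2.imwrite("pics/s4.png",cv2.resize(a,(800,400)))
E
```

```text
clock: 6.4
tcp_pos: [605.8, 185.3, 162.1]
clock: 6.7
tip [-47.3  -3.3 131.8] pitch 0.22 yawerr -0.23 F [-0.4 -0.9 -4.3] T [ 0.01  0.37 -0.03] grip 59 t 6.7
delta [  3.2 -11.5  30. ] [-0.0001  0.0023 -0.0039]
```

View pics/s4.png

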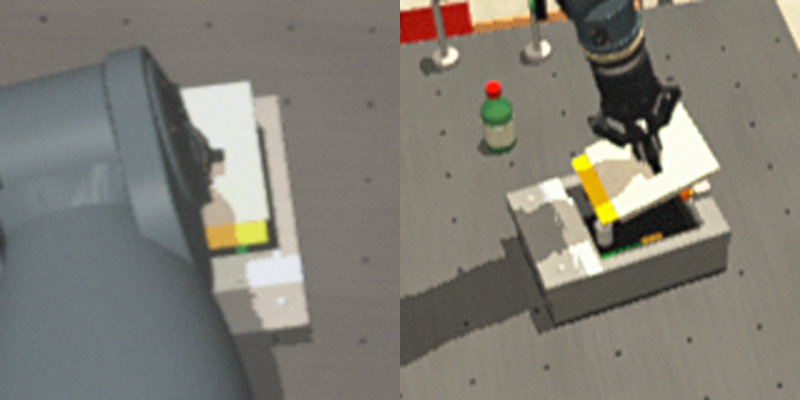

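The board is slanted the right way. The tongue is ahead of the lip and the far edge is over the roller.

```bash
python3 jog.py '[[[1,-4,10,0,0.001,-0.002],[3,-8,20,0,0.002,-0.004],[3,-12,30,0,0.002,-0.004],[3,-12,30,0,0.002,-0.004]]]' |head -1
python3 -c "
from h import *
where(); tip(-52,67,.22); tip(-70,67,.22)"
```

```text
clock: 7.2
tip [-53.3  -0.2  98.8] pitch 0.218 yawerr 0.05 F [-0.   0.6 -4. ] T [-0.02  0.44  0.03] grip 59 t 7.2
delta [-0.4 -5.6 31.1] [-0.0017  0.0001  0.0008]
delta [ -0.4 -23.2  27.2] [-0.0017  0.0001  0.0008]
```

```bash
python3 jog.py '[[[0,-1,8,0,0,0],[0,-3,16,0,0,0],[0,-4,22,0,0,0],[0,-6,28,0,0,0],[0,-6,31,0,0,0]]]' |head -1
python3 jog.py '[[[0,0,0,0,0,0],[0,0,0,0,0,0]]]' |head -1
python3 -c "
from h import *
where(); tip(-76,67,.22)"
```

```text
clock: 7.7
clock: 7.9
tip [-50.1   0.1  69.5] pitch 0.223 yawerr 0.04 F [-0.2  0.2 -3.4] T [-0.02  0.36 -0.03] grip 59 t 7.9
delta [ -0.7 -25.8  -3. ] [ 0.0026 -0.0004  0.0007]
```

```bash
python3 jog.py '[[[0,-2,2,0,0,0],[0,-7,1,0,0,0],[0,-12,0,0,0,0],[0,-16,-1,0,0,0],[0,-18,-1.5,0,0,0]]]' |head -1
python3 jog.py '[[[0,0,0,0,0,0],[0,0,0,0,0,0]]]' |head -1
python3 -c "
from h import *
where(); tip(-78,67,.22)"
```

```text
clock: 8.4
clock: 8.6
tip [-68.4   0.1  66.7] pitch 0.222 yawerr 0.05 F [ 0.2  0.3 -4.8] T [-0.04  0.28  0.01] grip 59 t 8.6
delta [-0.7 -9.2 -2.2] [ 0.0018 -0.0004  0.0008]
```

```bash
python3 jog.py '[[[0,-2,-0.4,0,0,0],[0,-4,-0.9,0,0,0],[0,-6,-1.3,0,0,0],[0,-7,-1.5,0,0,0],[0,-7,-1.5,0,0,0]]]' |head -1
python3 -c "
from h import *
where()"
python3 jog.py '[[[0,-1,-0.2,0,0,0],[0,-1,-0.2,0,0,0]]]' |head -1
python3 -c "
from h import *
where()"
python3 jog.py '[[[0,-1,-0.2,0,0,0],[0,-1,-0.2,0,0,0]]]' |head -1
python3 -c "
from h import *
where()"
```

```text
clock: 9.1
tip [-75.6   0.1  66.8] pitch 0.222 yawerr 0.04 F [ 0.7 -0.  -4.7] T [-0.04  0.4  -0.02] grip 59 t 9.1
clock: 9.3
tip [-76.5   0.1  66.7] pitch 0.222 yawerr 0.04 F [-0.5  0.6 -3.7] T [-0.02  0.38 -0.01] grip 59 t 9.3
clock: 9.5
tip [-77.6   0.1  66.7] pitch 0.222 yawerr 0.04 F [-0.8  0.2 -3.4] T [ 0.01  0.32 -0.01] grip 59 t 9.5
```

Still free. I continue in 1 mm feeling steps.

```bash
python3 jog.py '[[[0,-1,-0.2,0,0,0],[0,-1,-0.2,0,0,0]]]' |head -1
python3 -c "
from h import *
where()"
python3 jog.py '[[[0,-1,-0.2,0,0,0],[0,-1,-0.2,0,0,0]]]' |head -1
python3 -c "
from h import *
where()"
```

```text
clock: 9.7
tip [-78.6   0.1  66.7] pitch 0.222 yawerr 0.04 F [-0.6  0.4 -4.1] T [-0.02  0.4  -0.04] grip 59 t 9.7
clock: 9.9
tip [-79.6   0.1  66.7] pitch 0.222 yawerr 0.04 F [ 0.2  0.3 -3.5] T [ 0.01  0.34 -0.01] grip 59 t 9.9
```

```bash
python3 jog.py '[[[0,-1,-0.2,0,0,0],[0,-1,-0.2,0,0,0]]]' |head -1
python3 -c "
from h import *
where()"
```

```text
clock: 10.1
tip [-80.5   0.1  66.7] pitch 0.223 yawerr 0.04 F [ 0.5  0.3 -4. ] T [0.01 0.35 0.05] grip 59 t 10.1
```

```bash
python3 jog.py '[[[0,-0.6,-0.13,0,0,0],[0,-0.6,-0.13,0,0,0]]]' |head -1
python3 -c "
from h import *
where()"
```

```text
clock: 10.3
tip [-80.6   0.1  66.8] pitch 0.223 yawerr 0.04 F [ 1.7 -0.1 -3.9] T [ 0.01 -0.16  0.  ] grip 59 t 10.3
```

```bash
python3 jog.py '[[[0,-0.6,-0.13,0,0,0],[0,-0.6,-0.13,0,0,0]]]' |head -1
python3 -c "
from h import *
where()"
```

```text
clock: 10.5
tip [-80.7   0.2  67. ] pitch 0.224 yawerr 0.03 F [ 5.9  0.3 -4.5] T [-0.05 -0.8   0.02] grip 59 t 10.5
```

```bash
python3 jog.py '[[[0,-0.6,-0.13,0,0,0],[0,-0.6,-0.13,0,0,0]]]' |head -1
python3 -c "
from h import *
where()"
```

```text
clock: 10.7
tip [-80.8   0.1  67.1] pitch 0.225 yawerr 0.03 F [ 7.4  0.5 -4.4] T [-0.08 -1.17 -0.  ] grip 59 t 10.7
```

Contact with the groove back is at tip x ≈ -80.6, and 7 N is building up. Next I ease down to a smaller slant, pivoting about the tip.

```bash
python3 -c "
from h import *
tip(-80.4,70,.15,.1)"
```

```text
delta [-0.1  1.5  4.7] [ 0.0751 -0.0005  0.0005]
```

```bash
python3 jog.py '[[[0,0.5,1,0.015,0,0],[0,0.8,2,0.03,0,0],[0,1,3,0.045,0,0],[0,1.3,4,0.06,0,0],[0,1.5,4.7,0.075,0,0]]]' |head -1
python3 jog.py '[[[0,0,0,0,0,0],[0,0,0,0,0,0]]]' |head -1
python3 -c "
from h import *
where();tip(-80.6,70,.15,.1)"
```

```text
clock: 11.2
clock: 11.4
tip [-80.9   0.2  69.6] pitch 0.149 yawerr 0.03 F [ 6.4  0.3 -4.5] T [-0.05 -1.17 -0.02] grip 59 t 11.4
delta [-0.1  0.4 -0.4] [-0.001  -0.0004  0.0006]
```

```bash
python3 -c "
from h import *
tip(-80.5,71.8,.105,.1)"
```

```text
delta [-0.1  1.1  2.3] [ 0.044  -0.0004  0.0006]
```

```bash
python3 jog.py '[[[0,0.3,0.6,0.011,0,0],[0,0.6,1.2,0.022,0,0],[0,0.9,1.8,0.033,0,0],[0,1.1,2.3,0.044,0,0],[0,1.1,2.3,0.044,0,0]]]' |head -1
python3 jog.py '[[[0,0,0,0,0,0],[0,0,0,0,0,0]]]' |head -1
python3 -c "
from h import *
where();tip(-80.8,73,.07,.1)"
```

```text
clock: 11.9
clock: 12.1
tip [-81.2   0.1  71.5] pitch 0.104 yawerr 0.04 F [ 6.   0.1 -7.2] T [ 0.11 -1.46  0.07] grip 59 t 12.1
delta [-0.1  0.8  1.9] [ 0.0337 -0.0004  0.0007]
```

```bash
python3 jog.py '[[[0,0.6,0.3,0.008,0,0],[0,0.8,0.7,0.016,0,0],[0,1.0,1.1,0.024,0,0],[0,1.1,1.6,0.033,0,0],[0,1.1,1.6,0.033,0,0]]]' |head -1
python3 -c "
from h import *
where();tip(-81.0,74,.045,.1)"
```

```text
clock: 12.6
tip [-81.1   0.1  73.2] pitch 0.069 yawerr 0.04 F [ 4.1  0.8 -7.8] T [ 0.16 -0.82  0.1 ] grip 59 t 12.6
delta [-0.1  0.4  1.5] [ 0.0238 -0.0003  0.0008]
```

```bash
python3 -c "
from h import *
tip(-80.7,73.2,.048,.1)"
python3 jog.py '[[[0,0.5,0.4,0,0,0],[0,0.6,0.8,0,0,0]]]' |head -1
python3 -c "
from h import *
where();tip(-80.9,73.2,.05,.1)"
```

```text
delta [-0.1  0.6  2. ] [ 0.0208 -0.0003  0.0008]
clock: 12.8
tip [-80.9   0.1  72.7] pitch 0.069 yawerr 0.05 F [-0.5  1.1 -3.8] T [0.17 0.08 0.05] grip 60 t 12.8
delta [-0.1  0.3  1.4] [ 0.019  -0.0003  0.0008]
```

```bash
python3 jog.py '[[[0,0.1,0.5,0.007,0,0],[0,0.1,1,0.014,0,0],[0,0.1,1.4,0.019,0,0],[0,0.1,1.4,0.019,0,0]]]' |head -1
python3 -c "
from h import *
where();tip(-80.9,73.8,.03,.1);tip(-81,74.3,.0,.1)"
```

```text
clock: 13.2
tip [-81.    0.1  72.9] pitch 0.049 yawerr 0.05 F [-3.   1.3 -6.8] T [0.24 0.61 0.03] grip 59 t 13.2
delta [-0.   0.3  1. ] [ 0.0194 -0.0002  0.0008]
delta [-0.   0.4  3.5] [ 0.0494 -0.0002  0.0008]
```

```bash
python3 jog.py '[[[0,0.1,0.5,0.008,0,0],[0,0.1,0.9,0.016,0,0],[0,0.1,1.2,0.022,0,0],[0,0.1,1.2,0.022,0,0]]]' |head -1
python3 -c "
from h import *
where();tip(-81,74.3,.0,.1)"
```

```text
clock: 13.6
tip [-80.9   0.1  73.9] pitch 0.028 yawerr 0.04 F [-4.   0.5 -4.4] T [ 0.23  1.1  -0.02] grip 60 t 13.6
delta [-0.   0.2  2.4] [ 0.0277 -0.0002  0.0007]
```

```bash
python3 jog.py '[[[0,0,0.6,0.008,0,0],[0,0,1.2,0.016,0,0],[0,0,1.8,0.022,0,0],[0,0,2.4,0.028,0,0],[0,0,2.4,0.028,0,0]]]' |head -1
python3 -c "
from h import *
where();tip(-81,74,.0,.1)"
```

```text
clock: 14.1
tip [-80.9   0.   74.6] pitch 0.0 yawerr 0.04 F [-6.1 -0.5 -4. ] T [0.16 1.26 0.02] grip 60 t 14.1
delta [-0.  -0.1  0.6] [ 0.0003 -0.0001  0.0007]
```

```bash
python3 jog.py '[[[0,-0.3,0.5,0,0,0],[0,-0.6,0.8,0,0,0],[0,-0.6,0.8,0,0,0]]]' |head -1
python3 -c "
from h import *
where()"
python3 jog.py '[[[0,0,0.5,0,0,0],[0,0,0.8,0,0,0],[0,0,0.8,0,0,0]]]' |head -1
python3 -c "
from h import *
where()"
```

```text
clock: 14.4
tip [-81.    0.   74.3] pitch 0.002 yawerr 0.04 F [-4.9 -0.4 -0.6] T [0.06 1.05 0.05] grip 60 t 14.4
clock: 14.7
tip [-80.9   0.1  74.2] pitch 0.003 yawerr 0.04 F [-8.6  0.4  5.8] T [-0.05  1.66  0.02] grip 61 t 14.7
```

Run:
```python
from h import *
a=cam("side")[0][120:210,190:290]; b=cam("wrist")[0]
cv2.imwrite("pics/s5.png",np.hstack([cv2.resize(a,(400,360),interpolation=2),cv2.resize(b,(400,300)) if 0 else cv2.resize(b[:288,:320],(400,360))]))
cv2.imwrite("pics/w5.png",b); where()
```

```text
tip [-81.    0.   74.2] pitch 0.003 yawerr 0.04 F [-7.1 -0.   6.6] T [-0.    1.66  0.05] grip 61 t 14.8
```

View pics/s5.png

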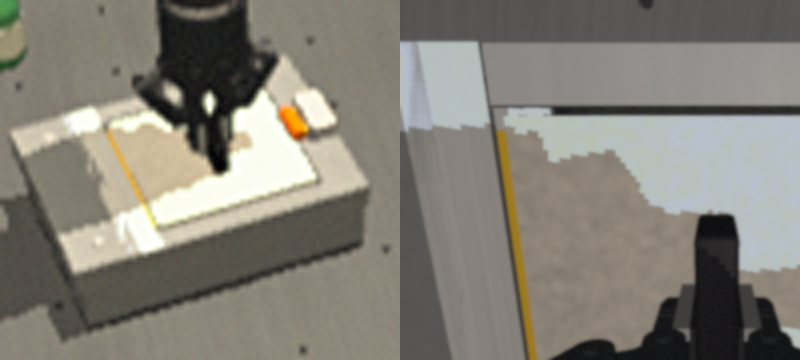

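The picture shows the board lying in the frame. The tongue is under the lip, with a thin yellow strip showing, and the roller is at the far edge. I'll check the gaps numerically.

Run:
```python
from h import *
np.set_printoptions(precision=1,suppress=True,linewidth=150)
im,K,R,o=cam("wrist")
e=Ro.from_euler("z",YAW,degrees=True).as_matrix()
f=lambda uv,z:(e.T@ray([uv],K,R,o,z)[0]-[S0,T0,0])
H,S,V=cv2.split(cv2.cvtColor(im,cv2.COLOR_BGR2HSV))
for v in(120,150,180,210):
    r=np.where((S[v,380//5:140]>130)&(H[v,76:140]>15)&(H[v,76:140]<40))[0]+76
    print(v,"yellow",r.min()-.5,r.max()+.5,f([r.min()-.5,v],77),f([r.max()+.5,v],80), "V",V[v,r.min()-8:r.max()+8])
# far end
for v in(60,100,130,160,200): print(v,"far V",V[v,360:512:3])
O=(S>150)&(H>3)&(H<18)&(V>120); O[:,:330]=0
if O.sum()>20: c=big(O); print(c.min(0),c.max(0),f(c.min(0),89),f(c.max(0),89))
```

```text
120 yellow 78.5 85.5 [-62.6  58.9  77. ] [-57.9  59.1  80. ] V [133 133 131 118  95  73  66  89 125 147 155 157 158 156 156 151 142 139 137 136 135 137]
150 yellow 82.5 89.5 [-62.8  45.1  77. ] [-57.9  45.5  80. ] V [135 135 135 130 111  83  66  78 110 141 153 158 159 157 156 153 147 143 141 143 143 141]
180 yellow 87.5 94.5 [-62.5  30.5  77. ] [-57.6  31.2  80. ] V [135 137 131 118  95  73  74  98 130 150 158 158 159 156 152 143 138 138 138 138 140 138]
210 yellow 91.5 98.5 [-62.6  15.1  77. ] [-57.6  16.2  80. ] V [134 136 134 128 109  82  68  85 120 146 157 158 158 156 153 146 141 138 139 139 140 139]
60 far V [152 152 151 150 150 148 147 148 148 147 146 148 147 145 145 145 143 144 145 146 147 143 145 145 145 145 147 144 145 143 142 141 143 141 140 141 141
 141 140 138 138 139 137 138 139 138 136 136 135 135 137]
100 far V [204 203 201 202 200 197 200 201 198 197 195 195 197 195 194 196 196 191 192 192 190  81  99 142 143 142 144 143 145 142 145 143 141 141 141 140 139
 140 139 138 140 140 139 138 137 139 137 138 137 115  91]
130 far V [199 196 194 192 194 195 195 196 202 204 200 195 192 193 192 192 193 193 193 163  51 136 147 146 144 145 144 142 144 146 144 143 143 142 142 138 139
 136 137 136 139 136 137 138 137 136 136 112  86  86  89]
160 far V [202 200 197 195 193 194 196 197 200 198 198 197 196 194 192 192 194 190 109  79 142 146 145 146 145 144 144 144 143 140 140 141 140 138 137 137 137
 139 140 138 140 138 139 135 134 108  86  88  86  87  88]
200 far V [194 194 194 193 193 196 193 191 193 193 193 191 193 193 192 190 171 143 143 142 142 120  90  89  88  62  55  55  54  56  61  64  68  67  67  66  67
  68  67  67  64  65  67  68  65  67  75  85  87  87  88]
[402. 214.] [437. 285.] [86.  17.4 89. ] [108.  -19.6  89. ]
```

The board is home: the tongue shows about 4–5 mm, the far gap is about 2 mm, and the roller overlaps the edge. I unload, then release.

```bash
python3 jog.py '[[[0,-0.5,-0.5,0,0,0],[0,-0.8,-0.9,0,0,0],[0,-0.8,-0.9,0,0,0]]]' |head -1
python3 -c "
from h import *
where()"
python3 jog.py '[[[0,0,0,0,0,0],[0,0,0,0,0,0],[0,0,0,0,0,0],[0,0,0,0,0,0]]]' 40
python3 -c "
from h import *
where()"
```

```text
clock: 15.15
tip [-81.    0.1  74.1] pitch 0.003 yawerr 0.04 F [ 1.  -0.4 -0.4] T [-0.09  0.31  0.08] grip 60 t 15.15
clock: 15.55
tcp_pos: [575.9, 179.8, 84.3]
tcp_rot: [[-0.171, 0.985, 0.002], [0.985, 0.171, 0.001], [0.0, 0.002, -1.0]]
force: [-0.6, 0.3, 0.6]
width: 40.1
gripper_force: 0.0
tip [-81.9   0.1  73.9] pitch 0.002 yawerr 0.04 F [-0.6  0.4  0.6] T [-0.02  0.03 -0.02] grip 0 t 15.55
```

```bash
python3 jog.py '[[[0,0,-20,0,0,0],[0,0,-55,0,0,0],[0,0,-95,0,0,0],[0,0,-135,0,0,0],[0,0,-170,0,0,0]]]' |head -1
python3 jog.py '[[[0,0,0,0,0,0],[0,0,0,0,0,0],[0,0,0,0,0,0]]]' |sed -n 2p
python3 - <<'E'
from h import *
np.set_printoptions(precision=1,suppress=True)
im,K,R,o=cam("wrist")
cv2.imwrite("pics/f.png",np.hstack([im[60:384],cv2.resize(cam("side")[0][120:210,190:290],(288,324),interpolation=2)]))
E
```

```text
clock: 16.05
tcp_pos: [575.0, 179.6, 253.0]
```

View pics/f.png

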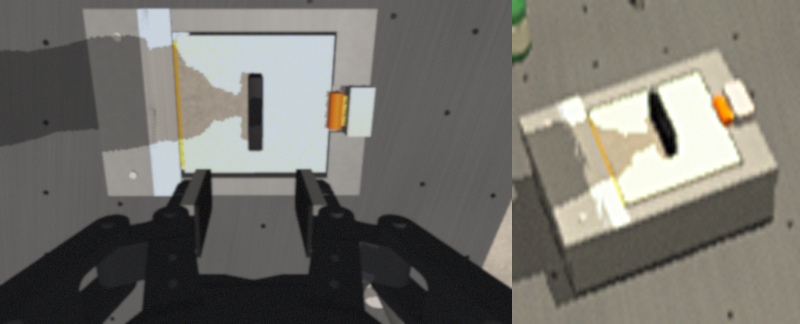

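The final picture shows the board level in the bay: the tongue strip is thin at u≈178, the roller at (336,110) overlaps the far edge, and the gripper is clear. I hand it in.

```bash
python3 -c "
from station import robot
print(robot.job_done())"
```

```text
the job is handed in; nothing more can be done
None
```

I handed the job in at about 16 s on the robot clock: the board looks locked flat under the roller with its tongue home, and the gripper is released and clear; the hand-in gave no verdict.

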